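# Load the bar tester and hold open the cap of its loose bolt

## Robot

A 6-joint arm with a two-finger parallel gripper is mounted at the origin on a cart in front of the work surface, level with it; the furniture and walls round the work are solid. World frame = base frame: x ahead of the robot, y to its left, z up, the work surface at z = 0. Lengths are in mm, angles in rad, forces in N, time in s.
With the tool pointing down it reaches from about 325 to 875 mm from the base axis. Payload 4.4 kg.
Tool frame: the origin (TCP) lies on the centre line of the jaws, within the pads' length; the fingertips stand ahead of it and the grasp point (between the pads) lies 6 mm ahead of it (ctrl.tcp_to_tips is the z of the fingertips in the tool frame, in mm); z points along the fingers, y is the direction in which the jaws open and shut (so a half turn about z gives the same grasp; the last joint's range is limited). The gripper opens to 85 mm and grips with 20 to 120 N. Pads are 22 mm wide; open, the fingers measure 114 mm over their backs; the gripper's body (76 mm by 85 mm) begins 54 mm behind the grasp point. The pads swing forward as they close: fully open they stand 13 mm farther back than shut.
Start: joints at [1, 0.207, 1.542, -0, 1.393, -0.15], TCP at [234.892, 524.837, 256.282] pointing down, gripper open.
Joint ranges: [-2.73, 2.73], [-0.86, 2.22], [0.23, 2.46], [-1.11, 4.25], [0.08, 2.63], [-2.82, 2.82]. Speed limits (rad/s): [2.79, 2.79, 3.14, 3.14, 3.14, 3.14].

## Interface

Orientations are given as a 3x3 rotation matrix whose columns are the frame's x, y, z axes.
In Python, from plant import ctrl, sensors, optics gives the robot as it stands. Calls block until the motion is done:
- ctrl.move_ptp(position, orientation): joint-space move of the TCP to a pose.
- ctrl.move_l(position, rot=None, vel=150, threshold=None): straight line of the TCP; rot=None keeps the orientation; vel is the mean speed in mm/s. With threshold (N) it stops when the force on the tool has changed by that much, and returns True; else False.
- ctrl.set_joints(angles): joint-space move.
- ctrl.gripper_to(opening, force=None): finger opening in mm; force is the grip in N (None keeps the last); returns when the fingers have stopped.
- ctrl.hold(seconds).
- ctrl.solve_ik(position, orientation): joint angles nearest the present ones, or None.
- sensors.read_state(): the state.
- optics.grab_frame(name): name is "scene" or "top" or "wrist"; returns (picture, depth): 480x640x3 uint8, red, green, blue; 480x640 float32, mm along the optical axis (not along the pixel's ray), 0 where there is no reading.
- optics.camera_params(name): a dict with "mtx" (3x3 intrinsics, pixels), "R" (3x3) and "t" (3): a world point X has camera coordinates R X + t; the wrist camera has in their place "T_tool_cam" (4x4, takes a point from camera to tool coordinates, whose origin is the TCP and whose axes are the flange's). Camera axes: x right, y down, z forward; pixel columns grow to the right and rows downward; lengths in mm; the calibration is good to about 2 mm. The wrist camera is an equidistant fisheye: a pixel r from the principal point sees the ray r / f radians off the axis. A picture is of the moment at which its call begins: read the wrist's pose just before it. camera_params takes no time and is no camera call.
A pose or a line that the arm cannot do raises ctrl.MotionError and nothing moves.
- ctrl.finish_job(): hands the job in, once; it reports no verdict.
The state is a dict: "t": time; "q": joint angles; "qvel": joint speeds; "tau": joint torques, N m; "eef_pos": TCP position; "eef_rot": TCP orientation; "force": force on the tool from outside, world axes, zero at the start; "wrist_torque": the same for the moment, N m; "grip_width": finger opening in mm.
Only numpy, scipy, OpenCV 4.12 (cv2) and the standard library are available. Lean on these libraries where they do the work, as an engineer would, in place of code of your own. Each camera call takes 0.05 s, during which the arm holds its last target.

## Task

Set up the bar tester: lay the red test bar flat on the steel stage, centred on the black cross lengthwise between the two brass stops, and let go of it; then tap the three blue bolt caps in turn, left, middle, right as seen from the robot, to find the loose bolt, which sinks when tapped and stays down. Lift the loose bolt's cap by its tab to about 60 degrees, and finish while still holding it open so that I can get a spanner on the bolt. Leave the other caps shut, the loose bolt down, and the other things on the table where they are.

Things in the scene. Friction and masses are not known exactly. Their poses are not given: they have to be found in the camera images.
- tester: Bar tester, fixed to the table: a grey foot plate 200 (its x) x 330 (its y) x 18 mm; origin at the centre of its underside, on the table. Its +x points away from the robot, its +y to the robot's left; it may stand turned up to 0.3 rad. Along its near side (x = -55 mm) stand three bolts under blue caps, 110 mm apart; on its far side (x = +65 mm) is a steel stage.
- stage_centre (a point): Centre of the top face of the stage, 28 mm above the table, marked by a black cross. The stage is 44 (x) x 140 (y) mm; two brass end stops (40 x 14 mm, 20 mm higher than the stage) stand on it, 100 mm apart between their inner faces along the tester's y. Its sides towards +x and -x are open.
- test_bar: Loose fired clay test bar, brick red with two white marks, 24 (x) x 80 (y) x 12 (z) mm, 50 g; origin at the centre of its underside. It starts flat on the table to the right of the tester.
- left_tab (a point): Centre of the top of the grip tab on the leftmost (+y) blue cap, 79 mm above the table while the bolt is up and the cap closed (it moves with cap and bolt). The tab is an upright fin, 14 (tester x) x 10 (tester y) mm, standing 20 mm above the cap; pinch it across its 10 mm, or tap down on it with closed fingers. The cap is a round hood of 41 mm diameter, its top 20 mm below this point; its hinge is 37 mm further in the tester's +x and 33 mm lower.
- left_bolt (a joint): How far the leftmost (+y) bolt has sunk, m: 0 up as at the start, 0.008 fully down. A sound bolt stays within 1 mm of 0 however it is tapped; the loose one sinks when its cap is pressed with more than about 3 N (press 6 to 12 N to be sure) and stays down; pulling it up again takes about 5 N.
- left_cap (a joint): Opening angle of the leftmost (+y) cap, rad: 0 closed, 1.4 fully open. It turns about an axis along the tester's y at the cap's far (+x) edge, so the tab swings up and away from the robot. A weak spring shuts it (under 1 N at the tab); it does not stay open by itself.
- left_hinge (a point): Hinge axis of the leftmost (+y) cap, 46 mm above the table while the bolt is up; it sinks with the bolt. The tab top lies at (-37, 0, +33) mm from it, in the tester's axes, when the cap is closed.
- middle_tab (a point): Centre of the top of the grip tab on the middle blue cap, 79 mm above the table while the bolt is up and the cap closed (it moves with cap and bolt). The tab is an upright fin, 14 (tester x) x 10 (tester y) mm, standing 20 mm above the cap; pinch it across its 10 mm, or tap down on it with closed fingers. The cap is a round hood of 41 mm diameter, its top 20 mm below this point; its hinge is 37 mm further in the tester's +x and 33 mm lower.
- middle_bolt (a joint): How far the middle bolt has sunk, m: 0 up as at the start, 0.008 fully down. A sound bolt stays within 1 mm of 0 however it is tapped; the loose one sinks when its cap is pressed with more than about 3 N (press 6 to 12 N to be sure) and stays down; pulling it up again takes about 5 N.
- middle_cap (a joint): Opening angle of the middle cap, rad: 0 closed, 1.4 fully open. It turns about an axis along the tester's y at the cap's far (+x) edge, so the tab swings up and away from the robot. A weak spring shuts it (under 1 N at the tab); it does not stay open by itself.
- middle_hinge (a point): Hinge axis of the middle cap, 46 mm above the table while the bolt is up; it sinks with the bolt. The tab top lies at (-37, 0, +33) mm from it, in the tester's axes, when the cap is closed.
- right_tab (a point): Centre of the top of the grip tab on the rightmost (-y) blue cap, 79 mm above the table while the bolt is up and the cap closed (it moves with cap and bolt). The tab is an upright fin, 14 (tester x) x 10 (tester y) mm, standing 20 mm above the cap; pinch it across its 10 mm, or tap down on it with closed fingers. The cap is a round hood of 41 mm diameter, its top 20 mm below this point; its hinge is 37 mm further in the tester's +x and 33 mm lower.
- right_bolt (a joint): How far the rightmost (-y) bolt has sunk, m: 0 up as at the start, 0.008 fully down. A sound bolt stays within 1 mm of 0 however it is tapped; the loose one sinks when its cap is pressed with more than about 3 N (press 6 to 12 N to be sure) and stays down; pulling it up again takes about 5 N.
- right_cap (a joint): Opening angle of the rightmost (-y) cap, rad: 0 closed, 1.4 fully open. It turns about an axis along the tester's y at the cap's far (+x) edge, so the tab swings up and away from the robot. A weak spring shuts it (under 1 N at the tab); it does not stay open by itself.
- right_hinge (a point): Hinge axis of the rightmost (-y) cap, 46 mm above the table while the bolt is up; it sinks with the bolt. The tab top lies at (-37, 0, +33) mm from it, in the tester's axes, when the cap is closed.
- pebble: Bystander: dark smooth pebble, 28 x 60 x 14 mm; origin under its centre.
- cutter_ring: Bystander: pale metal ring, 70 mm wide, 32 mm tall; origin under its centre.
- scraper: Bystander: steel scraper with wooden back, 71 x 117 x 9 mm; origin under its centre.
There are look-alikes about, which are no part of the job. Several things look just like the test_bar: the one meant starts nearest to the robot's base.

How it is judged (in metres and radians):
On the way, in this order (a step that is already met when the one before it is completed fails the run):
1. the bar lies centred on the stage, released (x of stage_centre in the frame of test_bar between -0.008 and 0.008 m and y of stage_centre in the frame of test_bar between -0.008 and 0.008 m and angle between the y axis of test_bar and the y axis of tester, either way round below 0.15 rad and angle between test_bar's own z axis and vertical below 0.06 rad and z of test_bar in the frame of tester between 0.024 and 0.033 m and linear speed of test_bar below 0.02 m/s and contact force between test_bar and the fingers below 0.1 N), for 0.2 s.
2. the left cap is tapped (contact force between left_cap and anything else above 2 N), for 0.02 s.
3. the middle cap is tapped (contact force between middle_cap and anything else above 2 N), for 0.02 s.
4. the right cap is tapped (contact force between right_cap and anything else above 2 N), for 0.02 s.
5. the loose bolt's cap is held open (((value of joint left_bolt above 0.002 m and value of joint left_cap above 0.7 rad and velocity of joint left_cap between -0.2 and 0.2 rad/s and contact force between left_cap and the fingers above 0.2 N and value of joint each of middle_cap, right_cap below 0.15 rad) or (value of joint middle_bolt above 0.002 m and value of joint middle_cap above 0.7 rad and velocity of joint middle_cap between -0.2 and 0.2 rad/s and contact force between middle_cap and the fingers above 0.2 N and value of joint each of left_cap, right_cap below 0.15 rad) or (value of joint right_bolt above 0.002 m and value of joint right_cap above 0.7 rad and velocity of joint right_cap between -0.2 and 0.2 rad/s and contact force between right_cap and the fingers above 0.2 N and value of joint each of left_cap, middle_cap below 0.15 rad))), for 0.3 s.
At the end, for the whole second after the job is handed in: Fingers hold the sunk bolt's cap (bolt down over 2 mm) open over 0.7 rad of 1.4, still, contact over 0.2 N; other caps under 0.15 rad; bar flat and untouched on the stage, within 8 mm of its centre both ways and 0.15 rad of its direction (all of step 1 and ((value of joint left_bolt above 0.002 m and value of joint left_cap above 0.7 rad and velocity of joint left_cap between -0.2 and 0.2 rad/s and contact force between left_cap and the fingers above 0.2 N and value of joint each of middle_cap, right_cap below 0.15 rad) or (value of joint middle_bolt above 0.002 m and value of joint middle_cap above 0.7 rad and velocity of joint middle_cap between -0.2 and 0.2 rad/s and contact force between middle_cap and the fingers above 0.2 N and value of joint each of left_cap, right_cap below 0.15 rad) or (value of joint right_bolt above 0.002 m and value of joint right_cap above 0.7 rad and velocity of joint right_cap between -0.2 and 0.2 rad/s and contact force between right_cap and the fingers above 0.2 N and value of joint each of left_cap, middle_cap below 0.15 rad))); the arm keeps its last pose, push and grip.
It fails at once if the cap of a bolt that has not sunk is opened ((value of joint left_bolt below 0.002 m and value of joint left_cap above 0.35 rad) or (value of joint middle_bolt below 0.002 m and value of joint middle_cap above 0.35 rad) or (value of joint right_bolt below 0.002 m and value of joint right_cap above 0.35 rad)).
It fails at once if a bystander is moved by more than 30 mm (distance of any of pebble, cutter_ring, scraper from where it was at the start of the episode above 0.03 m).
It also fails if it takes over 67 s, if anything falls off the work surface, if the arm or the gripper's body presses on something with over 40 N, if the wrist force passes 120 N, or if a joint passes its speed limit or range.

## Working session

There is one attempt and no reset: what is moved stays moved. The work goes in short steps, each a Python script; the robot and the scene stay as the last script left them, time stands still between calls to the robot, and variables do not carry over. Pictures are saved under pics/ and viewed, and the job is handed in when it is done.

```bash
ls; mkdir -p pics
python3 - <<'E'
from plant import ctrl, sensors, optics
import cv2,numpy as np
for n in ["scene","top","wrist"]:
    im,d=optics.grab_frame(n); cv2.imwrite(f"pics/a_{n}.png",im[:,:,::-1]); np.savez(f"a_{n}.npz",im=im,d=d)
    p=optics.camera_params(n); print(n,{k:np.round(v,3).tolist() for k,v in p.items() if not isinstance(v,str)})
s=sensors.read_state(); print(s); print(ctrl.tcp_to_tips)
E
```

```text
pics
scene {'mtx': [[550.443, 0.0, 318.856], [0.0, 550.443, 226.777], [0.0, 0.0, 1.0]], 'R': [[0.628, -0.778, -0.007], [-0.369, -0.289, -0.883], [0.685, 0.557, -0.469]], 't': [-372.082, 254.294, 690.009]}
top {'mtx': [[545.758, 0.0, 327.334], [0.0, 545.758, 232.306], [0.0, 0.0, 1.0]], 'R': [[-0.01, -1.0, 0.023], [-0.997, 0.008, -0.076], [0.075, -0.024, -0.997]], 't': [-59.42, 566.21, 1049.903]}
wrist {'mtx': [[371.648, 0.0, 319.479], [0.0, 371.648, 246.048], [0.0, 0.0, 1.0]], 'T_tool_cam': [[-0.001, -0.948, -0.318, 82.05], [1.0, -0.001, -0.0, -0.499], [0.0, -0.318, 0.948, -117.107], [0.0, 0.0, 0.0, 1.0]]}
{'t': 0.15, 'q': array([ 9.99509681e-01,  2.07214629e-01,  1.54262063e+00,  3.15275728e-06,
        1.39350760e+00, -1.50527505e-01]), 'qvel': array([ 0.00034894, -0.00266185, -0.003164  , -0.0014595 ,  0.00153107,
       -0.00068293]), 'tau': array([-2.10370804e-04, -3.83511150e+01, -2.92037272e+01, -1.94069189e-04,
        6.65120475e-03,  1.77989745e-05]), 'eef_pos': array([234.58974364, 524.37843147, 255.4003923 ]), 'eef_rot': array([[-9.12778775e-01,  4.08453188e-01, -9.48976625e-04],
       [ 4.08454204e-01,  9.12777629e-01, -1.47061152e-03],
       [ 2.65528672e-04, -1.72995647e-03, -9.99998468e-01]]), 'force': array([-0.08740527,  0.50841001, -0.27421161]), 'wrist_torque': array([-0.03880232, -0.01111993,  0.00751829]), 'grip_width': 85.41341221633924}
25.0
```

View pics/a_top.png

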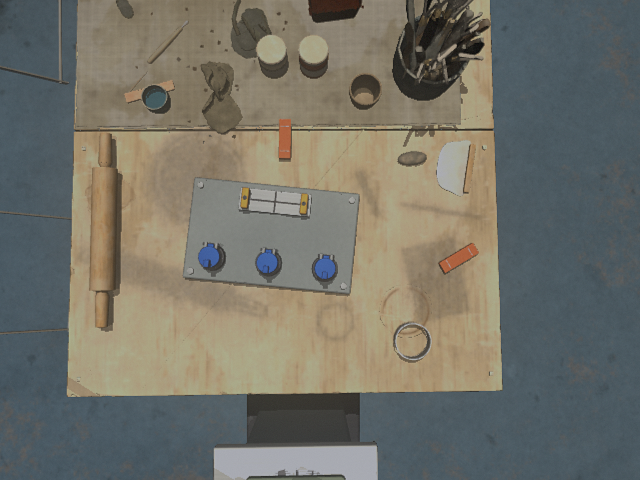

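View pics/a_scene.png

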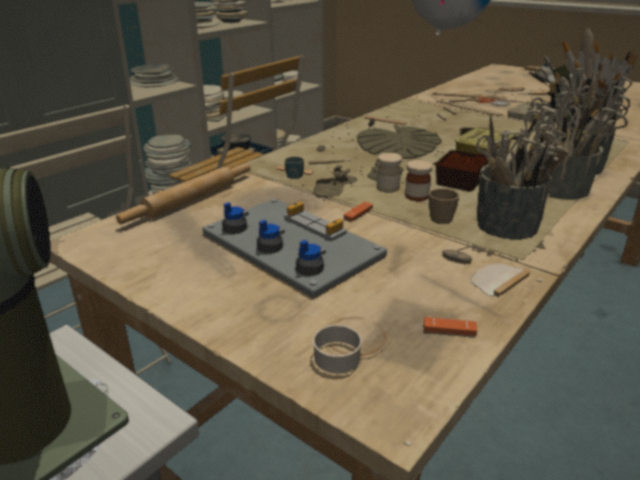

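View pics/a_wrist.png

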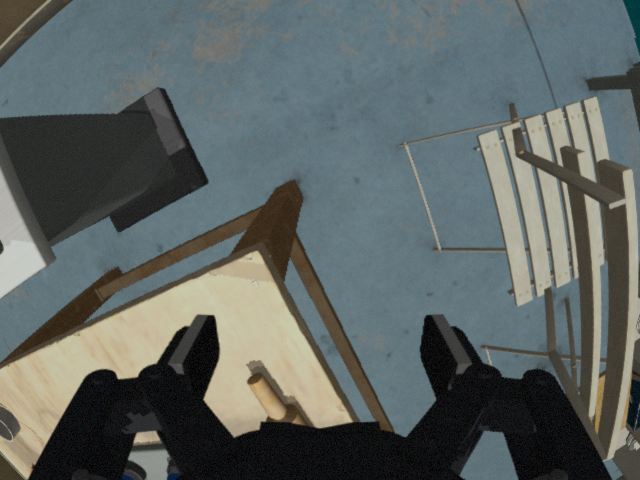

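The top view shows the plate with corners near (195,178), (358,194), (350,294) and (184,279). The blue caps are at about (209,257), (267,262) and (325,267), and the stage cross is near (276,202). There are two red bars, at (459,258) and (285,139). The ring is at (412,341), the scraper at (453,168) and the pebble at (411,158).

```bash
cat > h.py <<'E'
import numpy as np, cv2
from plant import ctrl, sensors, optics
def ray(cam,uv,z):
    p=optics.camera_params(cam); R=np.array(p["R"]);t=np.array(p["t"]);K=np.array(p["mtx"])
    uv=np.atleast_2d(uv).astype(float); d=np.c_[uv,np.ones(len(uv))]@np.linalg.inv(K).T@R
    c=-R.T@t; s=(z-c[2])/d[:,2]; return c+d*s[:,None]
def wray(uv,z,pos,rot):
    p=optics.camera_params("wrist");K=np.array(p["mtx"]);T=np.array(p["T_tool_cam"])
    uv=np.atleast_2d(uv).astype(float); m=(uv-K[:2,2])/K[0,0]; r=np.linalg.norm(m,axis=1)+1e-9
    d=np.c_[m/r[:,None]*np.sin(r)[:,None],np.cos(r)]@T[:3,:3].T@rot.T
    c=pos+rot@T[:3,3]; s=(z-c[2])/d[:,2]; return c+d*s[:,None]
def wproj(X,pos,rot):
    p=optics.camera_params("wrist");K=np.array(p["mtx"]);T=np.array(p["T_tool_cam"])
    X=np.atleast_2d(X); c=((X-pos)@rot-T[:3,3])@T[:3,:3]
    th=np.arctan2(np.linalg.norm(c[:,:2],axis=1),c[:,2]); u=c[:,:2]/np.linalg.norm(c[:,:2],axis=1)[:,None]
    return u*th[:,None]*K[0,0]+K[:2,2]
def blobs(mask,amin):
    n,l,s,c=cv2.connectedComponentsWithStats(mask.astype(np.uint8)); return [(l==i) for i in range(1,n) if s[i,4]>=amin]
def hsv(im): return cv2.cvtColor(im,cv2.COLOR_RGB2HSV)
def red(im):
    h=hsv(im); return ((h[...,0]<11)|(h[...,0]>172))&(h[...,1]>150)&(h[...,2]>110)
def blue(im):
    h=hsv(im); return (h[...,0]>105)&(h[...,0]<130)&(h[...,1]>150)&(h[...,2]>60)
def rect(m):
    ys,xs=np.nonzero(m); return cv2.minAreaRect(np.c_[xs,ys].astype(np.float32))
def down(yaw): # tool x axis at yaw, z down
    c,s=np.cos(yaw),np.sin(yaw); return np.array([[c,s,0],[s,-c,0],[0,0,-1.]])
E
python3 - <<'E'
from h import *
im=np.load("a_top.npz")["im"]
for m in blobs(red(im),60):
    r=rect(m); b=cv2.boxPoints(r); P=ray("top",b,12)[:,:2]; print("red",np.round(r[0]),m.sum(),P.mean(0).round(1),np.round(P,0).tolist())
for m in blobs(blue(im),60):
    r=rect(m); print("blue",r,ray("top",r[0],59).round(1))
h=hsv(im); roi=im[170:300,175:370]
g=(h[...,1]<45)&(h[...,2]>80)&(h[...,2]<190); g[:170]=0;g[300:]=0;g[:,:175]=0;g[:,370:]=0
m=max(blobs(g,500),key=lambda m:m.sum()); r=rect(m); P=ray("top",cv2.boxPoints(r),18)
print("plate",r,P.mean(0),P.round(1).tolist(), [np.linalg.norm(P[i]-P[i-1]) for i in range(4)])
cv2.imwrite("pics/crop.png",cv2.resize(im[170:300,175:370,::-1],None,fx=4,fy=4,interpolation=cv2.INTER_CUBIC))
E
```

```text
red [284. 138.] 358 [756.9  19.1] [[796.0, 30.0], [796.0, 8.0], [718.0, 8.0], [718.0, 30.0]]
red [459. 257.] 406 [ 514.2 -325.3] [[505.0, -286.0], [544.0, -354.0], [524.0, -365.0], [485.0, -297.0]]
plate ((270.98406982421875, 235.2804412841797), (168.16908264160156, 101.26366424560547), 5.856013774871826) [561.68458302  45.69365106  18.        ] [[480.9, 219.0, 18.0], [679.1, 200.6, 18.0], [642.7, -130.0, 18.0], [444.1, -106.8, 18.0]] [np.float64(327.8611241919979), np.float64(199.06258473685037), np.float64(332.61562115822136), np.float64(199.97063013525573)]
```

View pics/crop.png

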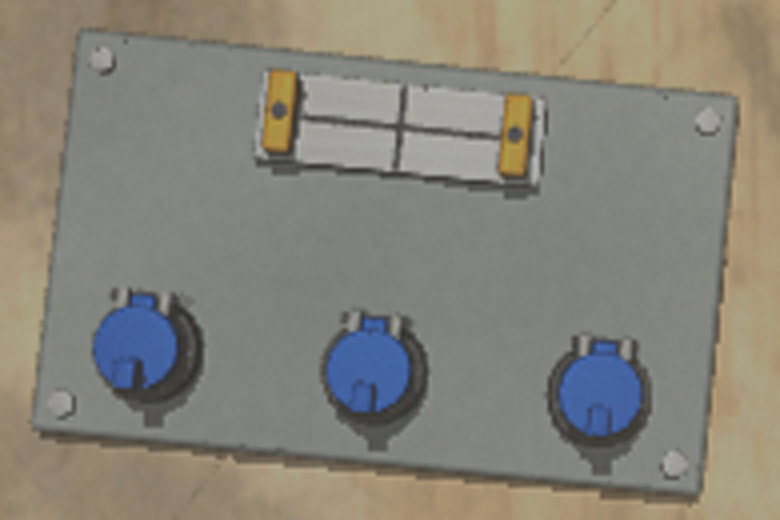

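Run:
```python
from h import *
P=ray("top",np.array([[275.0,201.7]]),28); print("stage",P)
yaw=-.110; c,s=np.cos(yaw),np.sin(yaw); R=np.array([[c,-s],[s,c]])
print("pred stage",np.array([561.7,45.7])+R@[65,0])
for y in (110,0,-110): print("tab guess",np.array([561.7,45.7])+R@[-70,y])
# IK choices
for nm,pos,yw in [("bar",[514,-325,20],0.52),("stage",[626,39,40],-.11),("tabL",[505,163,70],-.11)]:
    for k in range(4):
        q=ctrl.solve_ik(pos,down(yw+k*np.pi/2)); print(nm,k,None if q is None else np.round(q,2))
T0=sensors.read_state()["t"]
q=ctrl.solve_ik([470,45,230],down(yaw+np.pi)) ; print(q)
ctrl.move_ptp([470,45,230],down(yaw+np.pi))
s=sensors.read_state(); im,d=optics.grab_frame("wrist"); np.savez("b.npz",im=im,d=d,pos=s["eef_pos"],rot=s["eef_rot"]); cv2.imwrite("pics/b.png",im[:,:,::-1]); print(T0,s["t"],s["eef_pos"])
```

```text
stage [[626.13445533  37.36489181  28.        ]]
pred stage [626.30714637  38.56441045]
tab guess [504.19868624 162.71965183]
tab guess [492.12307314  53.38448106]
tab guess [480.04746005 -55.95068972]
bar 0 [-0.71  0.56  1.61 -0.    0.98  0.34]
bar 1 [-0.71  0.56  1.61 -0.    0.98 -1.23]
bar 2 [-0.71  0.56  1.61 -0.    0.98 -2.8 ]
bar 3 [-0.71  0.56  1.61 -0.    0.98  1.92]
stage 0 [-0.08  0.56  1.55 -0.    1.03  1.61]
stage 1 [-0.08  0.56  1.55 -0.    1.03  0.03]
stage 2 [-0.08  0.56  1.55 -0.    1.03 -1.54]
stage 3 None
tabL 0 [ 0.15  0.35  1.8  -0.    1.    1.83]
tabL 1 [ 0.15  0.35  1.8  -0.    1.    0.26]
tabL 2 [ 0.15  0.35  1.8  -0.    1.   -1.31]
tabL 3 None
[-8.81453812e-02  9.48857275e-03  1.81543911e+00 -4.44089210e-16
  1.31666497e+00 -1.54894171e+00]
0.15 2.0833 [470.05809504  45.62853049 230.09227455]
```

View pics/b.png

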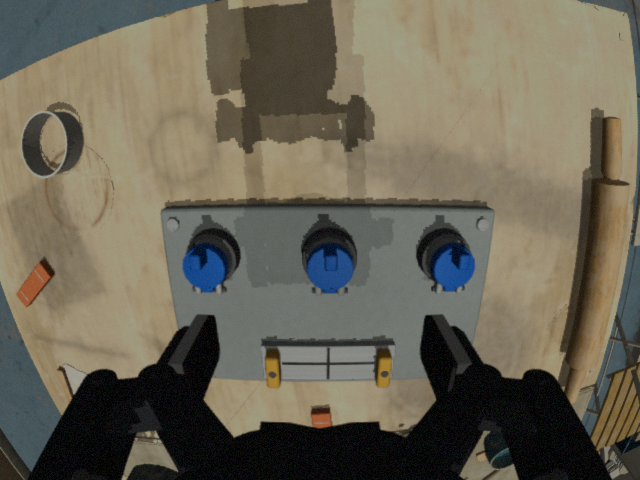

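The wrist view shows the whole tester. The cross is near (329,363), the near plate corners are at (163,207) and (494,207), and the cap tabs are near (196,258), (331,262) and (456,259). Next I'll measure these.

Run:
```python
from h import *
b=np.load("b.npz"); pos,rot,im,d=b["pos"],b["rot"],b["im"],b["d"]
print("cross",wray([[329,363.5]],28,pos,rot))
print("corners",wray([[163,207],[494,207]],18,pos,rot), "top pred near corners",[[444.1,-106.8],[480.9,219.0]])
print("bolt heads",wray([[173,224],[482,224]],20,pos,rot))
yaw=-.110; c,s=np.cos(yaw),np.sin(yaw); R=np.array([[c,-s],[s,c]])
for m in blobs(blue(im),100):
    ys,xs=np.nonzero(m); print("blue",xs.mean(),ys.mean(),wray([[xs.mean(),ys.mean()]],59,pos,rot).round(1), ((wray([[xs.mean(),ys.mean()]],59,pos,rot)[0,:2]-[561.7,45.7])@R).round(1))
cr=im[190:390,150:510,::-1].copy()
cv2.imwrite("pics/b2.png",cv2.resize(cr,(800,444),interpolation=cv2.INTER_CUBIC))
print(d[262,331],d[258,196],d[300,270],d[363,310])
```

```text
cross [[625.45351528  38.16302511  28.        ]]
corners [[ 442.18170609 -103.07204987   18.        ]
 [ 476.74083744  215.90953754   18.        ]] top pred near corners [[444.1, -106.8], [480.9, 219.0]]
bolt heads [[459.72822647 -95.24425889  20.        ]
 [492.20831532 201.89712816  20.        ]]
blue 204.2441130298273 269.8751962323391 [[495.1 -57.9  59. ]] [ -54.9 -110.3]
blue 329.73038892551085 269.66512854317733 [[506.   49.9  59. ]] [-55.8  -2. ]
blue 453.08060453400503 269.5424013434089 [[518.8 157.5  59. ]] [-55.  106.5]
286.6911 286.67233 365.56055 378.28323
```

View pics/b2.png

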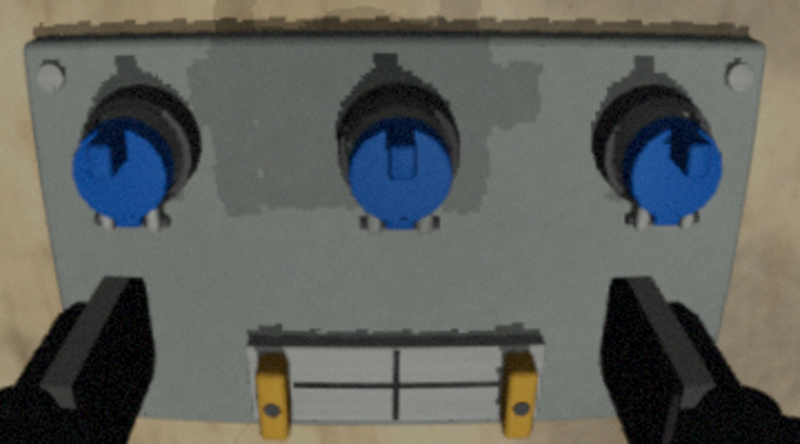

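Run:
```python
from h import *
b=np.load("b.npz"); pos,rot=b["pos"],b["rot"]
yaw=-.110; c,s=np.cos(yaw),np.sin(yaw); R=np.array([[c,-s],[s,c]])
uv=np.array([[100,162],[402,162],[698,162]])*.45+[150,190]
P=wray(uv,79,pos,rot); print(P.round(1),((P[:,:2]-[561.2,44.9])@R).round(1))
# top-down tab crop coords (top view)
uv=np.array([[127,372],[364,396],[599,419]])/4+[175,170]
P=ray("top",uv,77);print(P.round(1),((P[:,:2]-[561.2,44.9])@R).round(1))
ctrl.move_ptp([514,-325,200],down(0.52+0))
s=sensors.read_state(); im,d=optics.grab_frame("wrist"); np.savez("c.npz",im=im,pos=s["eef_pos"],rot=s["eef_rot"]); cv2.imwrite("pics/c.png",im[:,:,::-1]); print(s["t"],s["eef_pos"])
for m in blobs(red(im),300):
    r=rect(m); P=wray(cv2.boxPoints(r),12,s["eef_pos"],s["eef_rot"]); print(r,P.mean(0),P.round(1).tolist())
```

```text
[[480.9 -56.7  79. ]
 [492.3  51.6  79. ]
 [505.  160.   79. ]] [[ -68.6 -109.8]
 [ -69.2   -0.9]
 [ -68.5  108.3]]
[[506.5 159.9  77. ]
 [494.4  50.8  77. ]
 [482.7 -57.7  77. ]] [[ -67.   108.3]
 [ -67.1   -1.5]
 [ -66.8 -110.6]]
3.7917 [ 514.29061314 -324.21462182  199.97398387]
((322.0, 224.0), (26.0, 92.0), 90.0) [ 514.26199497 -326.69006397   12.        ] [[504.9, -287.2, 12.0], [543.6, -354.7, 12.0], [524.0, -366.9, 12.0], [484.5, -298.0, 12.0]]
```

View pics/c.png

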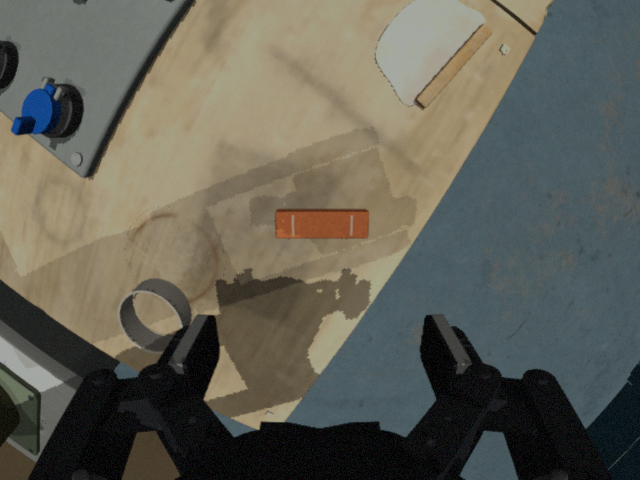

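The wrist view shows the right-hand bar at pixel (322,224), centred on (514,-326) with yaw 0.52. That agrees with the top camera, so I'll grasp it across its 24 mm.

Run:
```python
from h import *
yb=0.52+np.pi/2; R=down(yb)
ctrl.move_ptp([514.2,-326,110],R)
ctrl.gripper_to(50,30)
print(ctrl.move_l([514.2,-326,27],vel=100,threshold=8), sensors.read_state()["eef_pos"])
print(ctrl.gripper_to(0,30)); s=sensors.read_state(); print(s["grip_width"],s["force"],s["eef_pos"])
ctrl.move_l([514.2,-326,130],vel=150)
s=sensors.read_state();print(s["grip_width"],s["force"],s["t"])
ys=-.110+np.pi/2
ctrl.move_ptp([625.8,37.8,130],down(ys))
s=sensors.read_state(); print(s["t"],s["eef_pos"],s["q"],s["grip_width"])
im,d=optics.grab_frame("wrist"); cv2.imwrite("pics/d.png",im[:,:,::-1]); np.savez("d.npz",im=im,pos=s["eef_pos"],rot=s["eef_rot"])
im,d=optics.grab_frame("scene"); cv2.imwrite("pics/d2.png",im[:,:,::-1])
```

```text
False [ 514.8095081  -326.49874339   27.72193973]
False
23.272107456954103 [-0.43842071 -0.49650552  3.20128764] [ 514.92346543 -326.59885726   28.12482843]
22.850030978653724 [-0.08358873  0.89529441 -0.60396926] 7.85
9.2667 [625.59475894  36.94499952 129.4621999 ] [-7.87748110e-02  4.37947017e-01  1.51657758e+00 -5.16489798e-04
  1.18791722e+00  3.19234235e-02] 23.307541309201603
```

View pics/d.png

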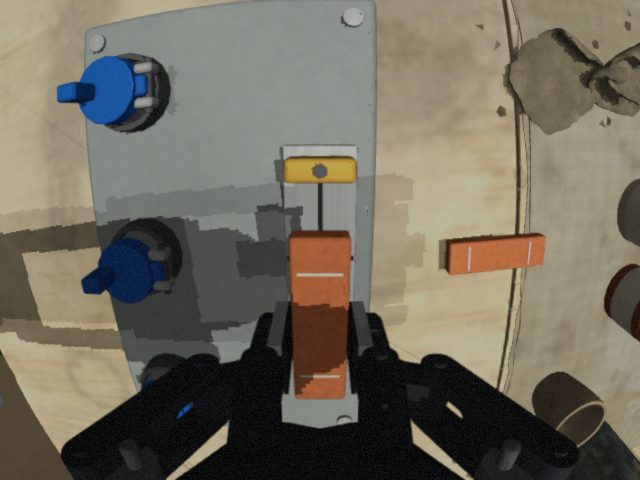

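View pics/d2.png

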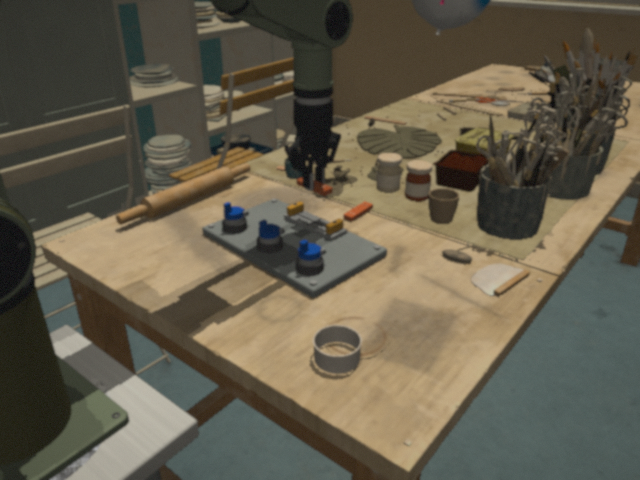

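The bar is held level. In the wrist view its far end is at (320,232) and its near end at (319,398), with the cross line below and behind it. I'll check the bar's offset from the TCP, then place it.

Run:
```python
from h import *
b=np.load("d.npz"); pos,rot,im=b["pos"],b["rot"],b["im"]
ztop=pos[2]-28.1+12
m=max(blobs(red(im)[:, :400],300),key=lambda m:m.sum()); ys,xs=np.nonzero(m); print(xs.min(),xs.max(),ys.min(),ys.max())
P=wray([[320,232],[319,398],[292,240],[350,240]],ztop,pos,rot); L=(P-pos)@rot; print(L.round(1), (L[0]+L[1])/2)
print("brass far stop centre",((wray([[320,171]],48,pos,rot)-pos)@rot).round(1))
```

```text
296 344 376 397
[[ 42.2  -0.3  16.1]
 [-38.4  -0.8  16.1]
 [ 39.1 -10.9  16.1]
 [ 39.1  11.   16.1]] [ 1.88080378 -0.58556391 16.09954442]
brass far stop centre [[57.1 -0.2 81.4]]
```

Run:
```python
from h import *
R=down(-.110+np.pi/2)
ctrl.move_l([625.7,36.0,75],R,vel=80); ctrl.hold(0.2); s=sensors.read_state(); print(s["eef_pos"],s["force"])
r=ctrl.move_l([625.7,36.0,53.5],vel=25,threshold=4); s=sensors.read_state(); print(r,s["eef_pos"],s["force"])
ctrl.gripper_to(42,30); ctrl.hold(0.2); s=sensors.read_state(); print(s["grip_width"],s["eef_pos"],s["force"])
ctrl.move_l([625.7,36.0,150],vel=120)
# back off to view
ctrl.hold(.1); s=sensors.read_state(); im,d=optics.grab_frame("wrist"); cv2.imwrite("pics/e.png",im[:,:,::-1]); np.savez("e.npz",im=im,pos=s["eef_pos"],rot=s["eef_rot"]); print(s["t"])
```

```text
[626.30767562  36.01103887  75.83598462] [ 0.07021547 -0.29065703 -0.49505751]
True [625.33072596  36.03333628  56.12581955] [-0.17431859 -0.11442217  3.85070935]
42.0745960372032 [624.28967279  36.11812406  55.01713038] [-0.18860483 -0.07886964 -1.05627666]
12.6833
```

View pics/e.png

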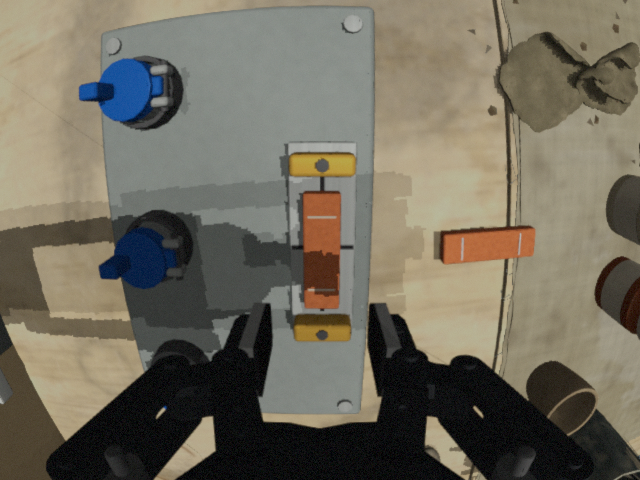

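The bar lies on the stage between the stops. Its ends are at rows 191 and 308, the stop edges at rows 176 and 318, and the cross arm at row 246. I'll check the numbers.

Run:
```python
from h import *
b=np.load("e.npz"); pos,rot=b["pos"],b["rot"]
f=lambda uv,z:((wray(uv,z,pos,rot)-pos)@rot).round(1)[:,:2].tolist()
print("bar corners",f([[306,192],[340,192],[304,307],[339,308]],40)); print("stops",f([[322,176],[322,318]],48)); print("cross arm ends",f([[291,246],[353,246]],28)," stage edges",f([[290,250],[356,250]],28),"vertical line",f([[322.5,184]],28))
im=b["im"][140:350,230:410,::-1]; cv2.imwrite("pics/e2.png",cv2.resize(im,None,fx=2.8,fy=2.8,interpolation=cv2.INTER_CUBIC))
```

```text
bar corners [[40.8, -8.8], [40.8, 12.1], [-38.3, -11.1], [-39.0, 12.8]]
stops [[51.8, 1.0], [-42.4, 1.1]]
cross arm ends [[1.7, -19.8], [1.8, 22.1]]  stage edges [[-1.1, -20.5], [-1.1, 24.3]] vertical line [[43.9, 1.5]]
```

View pics/e2.png

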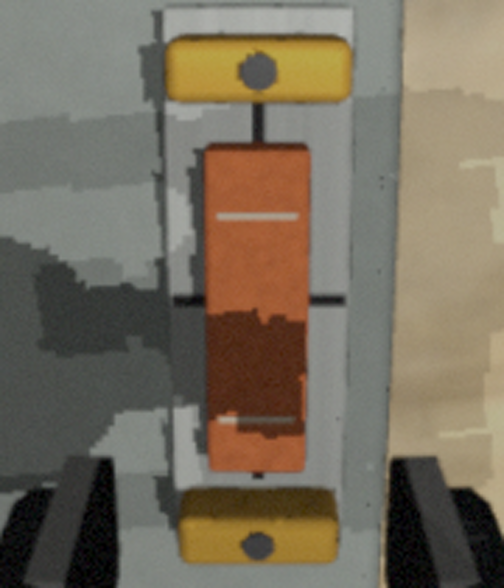

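The bar sits within about 1 mm of the cross both ways and square to the stage. Next I'll tap left, middle and right with closed fingers.

```bash
cat >> h.py <<'E'
YAW=-.110; RT=np.array([[np.cos(YAW),-np.sin(YAW)],[np.sin(YAW),np.cos(YAW)]]); O=np.array([561.2,44.6])
def w(x,y,z): return np.r_[O+RT@np.array([x,y]),z]
E
python3 - <<'E'
from h import *
R=down(YAW+np.pi)
ctrl.move_l([*sensors.read_state()["eef_pos"][:2],170],vel=200)
ctrl.gripper_to(0,30); print(sensors.read_state()["grip_width"])
for n,y in (("L",109),("M",-.5),("R",-110)):
    ctrl.move_ptp(w(-68,y,125),R); ctrl.hold(.25); s0=sensors.read_state()
    r=ctrl.move_l(w(-68,y,89),vel=30,threshold=8); s=sensors.read_state(); ctrl.hold(.1); s2=sensors.read_state()
    print(n,r,s0["eef_pos"].round(1),s["eef_pos"].round(1),s["force"].round(1),s2["eef_pos"].round(1),s2["force"].round(1),s["t"])
    ctrl.move_l(w(-68,y,125),vel=120)
s=sensors.read_state(); im,d=optics.grab_frame("scene"); cv2.imwrite("pics/f.png",cv2.resize(im[180:300,180:400,::-1],None,fx=3.6,fy=3.6))
im,d=optics.grab_frame("wrist"); cv2.imwrite("pics/f2.png",im[:,:,::-1]);np.savez("f.npz",im=im,d=d,pos=s["eef_pos"],rot=s["eef_rot"])
E
```

```text
-0.08510297658501745
L True [506.1 160.1 125.2] [504.8 160.5 103.1] [-1.2 -0.9  8.8] [505.  160.5 103.3] [-0.8 -0.6  5.8] 15.7
M True [493.6  52.5 124.8] [492.8  51.6 103. ] [-2.7  0.4  8.3] [493.   51.6 103.3] [-0.7 -0.1  6. ] 17.675
R True [481.5 -56.2 124.7] [480.9 -57.3  95.2] [-2.2 -0.2  7.7] [481.  -57.2  95.3] [-1.6  0.3  6.2] 19.8083
```

View pics/f.png

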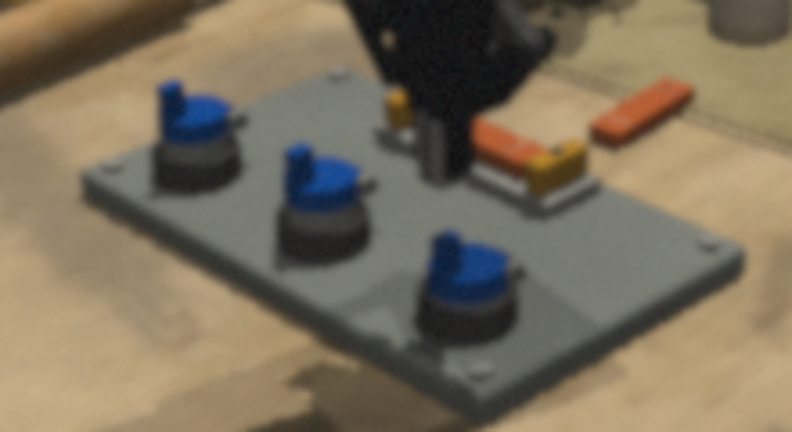

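View pics/f2.png

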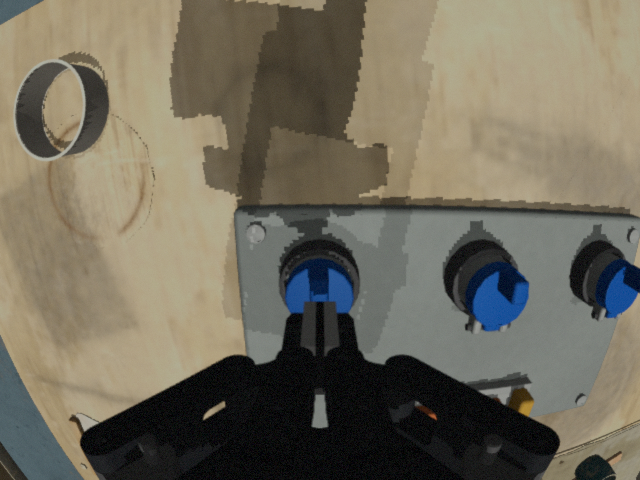

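The left and middle bolts held, with contact at TCP z = 103. The right one sank about 8 mm, so it is the loose one. The views show the bar undisturbed and all caps shut. I'll plan the arc with a partly tilted tool and check it by IK.

```bash
cat >> h.py <<'E'
def arc(th,ph,y=-110.,hx=-31.,hz=38.,r=(-37,27.5),a=18.5):
    x=r[0]*np.cos(th)+r[1]*np.sin(th); z=-r[0]*np.sin(th)+r[1]*np.cos(th)
    tz=np.array([-np.sin(ph),0,-np.cos(ph)]); tx=np.array([-np.cos(ph),0,np.sin(ph)]); ty=np.cross(tz,tx)
    R3=np.eye(3); R3[:2,:2]=RT
    p=np.array([hx+x,y,hz+z])-a*tz
    return w(*p), R3@np.c_[tx,ty,tz]
E
python3 - <<'E'
from h import *
print(arc(0,0), down(YAW+np.pi))
for ph in (0,.2,.4,.6,.8,1.05):
    p,R=arc(1.08,ph); q=ctrl.solve_ik(p,R); print(ph,p.round(),None if q is None else np.round(q,2))
E
```

```text
(array([481.53537225, -57.27024632,  84.        ]), array([[-0.9939561,  0.1097783,  0.       ],
       [ 0.1097783,  0.9939561,  0.       ],
       [ 0.       ,  0.       , -1.       ]])) [[-0.9939561  0.1097783  0.       ]
 [ 0.1097783  0.9939561  0.       ]
 [ 0.         0.        -1.       ]]
0 [525. -62. 102.] [-0.28  0.29  1.79 -0.    1.06 -1.74]
0.2 [529. -62. 102.] [-0.26  0.41  1.63 -0.03  1.29 -1.71]
0.4 [532. -63. 101.] [-0.25  0.54  1.48 -0.05  1.51 -1.7 ]
0.6 [535. -63.  99.] [-0.24  0.68  1.33 -0.07  1.73 -1.69]
0.8 [538. -64.  96.] [-0.23  0.82  1.19 -0.09  1.93 -1.69]
1.05 [541. -64.  93.] [-0.22  0.99  1.02 -0.12  2.18 -1.7 ]
```

Run:
```python
from h import *
ctrl.gripper_to(34,25)
p,R=arc(0,0); ctrl.hold(.1)
print(ctrl.move_l(p,R,vel=60,threshold=5)); s=sensors.read_state(); print(s["eef_pos"].round(1),s["force"].round(1))
ctrl.gripper_to(0,25); s=sensors.read_state(); print(s["grip_width"],s["eef_pos"].round(1),s["force"].round(1),s["t"])
for th in np.arange(.12,.37,.12):
    p,R=arc(th,.75*th); ctrl.move_l(p,R,vel=40); s=sensors.read_state(); print(round(th,2),s["grip_width"],(s["eef_pos"]-p).round(1),s["force"].round(1),s["wrist_torque"].round(2))
im,d=optics.grab_frame("scene"); cv2.imwrite("pics/g.png",cv2.resize(im[180:300,180:400,::-1],None,fx=3.6,fy=3.6))
im,d=optics.grab_frame("wrist"); cv2.imwrite("pics/g2.png",im[:,:,::-1])
```

```text
False
[481.8 -57.4  84.1] [ 0.6 -0.4  0.3]
8.539756652285662 [481.9 -57.5  84.5] [-0.8 -0.5  1.8] 22.1
0.12 8.980079404436514 [-0.1 -0.1 -0.3] [-0.7 -1.3  2.5] [-0.19  0.06  0.01]
0.24 8.74960773218242 [-0.5 -0.1 -0.7] [-1.3 -1.8  0.1] [-0.28 -0.04  0.11]
0.36 8.85602401162668 [-1.   0.  -0.6] [-1.8 -0.2  1.2] [-0.29  0.22  0.12]
```

View pics/g.png

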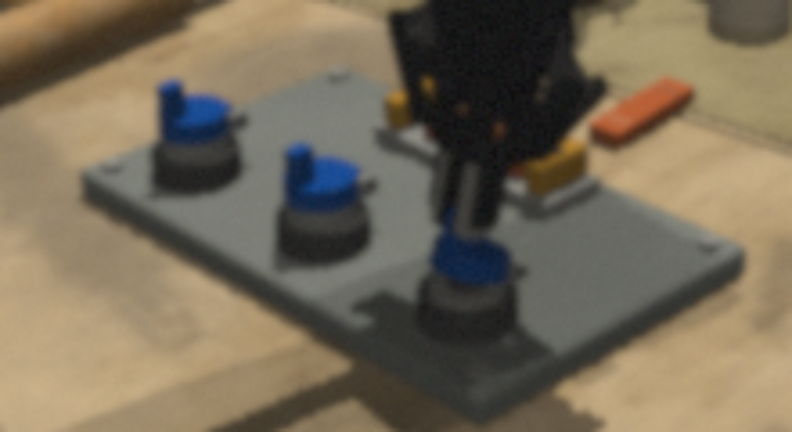

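View pics/g2.png

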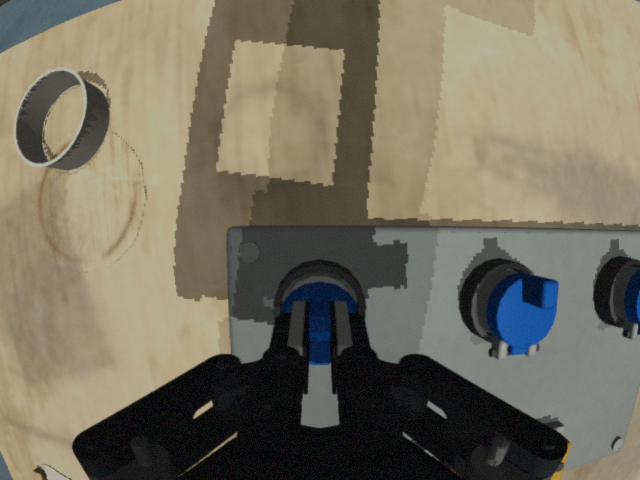

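The tab is pinched at about 9 mm width, the cap in the wrist view at (320,300) is lifting, and the forces are small. I'll continue along the arc.

Run:
```python
from h import *
for th in [.48,.6,.72,.84,.96,1.06]:
    p,R=arc(th,.75*th); ctrl.move_l(p,R,vel=40); s=sensors.read_state(); print(round(th,2),round(s["grip_width"],2),(s["eef_pos"]-p).round(1),s["force"].round(1),s["wrist_torque"].round(2))
ctrl.hold(.5); s=sensors.read_state(); print(s["t"],s["grip_width"],s["force"].round(1))
for n in ("scene","wrist","top"):
    im,d=optics.grab_frame(n); np.savez(f"k_{n}.npz",im=im,d=d,pos=s["eef_pos"],rot=s["eef_rot"])
    if n=="scene": im=cv2.resize(im[180:300,180:400],None,fx=3.6,fy=3.6)
    if n=="top": im=cv2.resize(im[120:310,175:375],None,fx=3,fy=3)
    cv2.imwrite(f"pics/k_{n}.png",im[:,:,::-1])
```

```text
0.48 9.35 [-1.1  0.  -0.3] [-4.3 -1.7  1.8] [-0.29  0.62  0.11]
0.6 8.93 [-1.1  0.1 -0.5] [-4.5 -2.1  0.9] [-0.3   0.69  0.21]
0.72 9.07 [-0.9  0.1 -0.7] [-4.7 -2.5 -0.6] [-0.25  0.53  0.23]
0.84 8.98 [-0.9  0.1 -0.8] [-5.7 -0.8 -1.3] [-0.26  0.46  0.19]
0.96 8.53 [-0.6  0.1 -0.7] [-5.1 -1.  -1.4] [-0.23  0.37  0.26]
1.06 9.34 [-0.4  0.1 -0.7] [-5.3 -1.7 -2.5] [-0.21  0.26  0.27]
25.5417 9.028578100453535 [-5.  -0.8 -2.1]
```

View pics/k_scene.png

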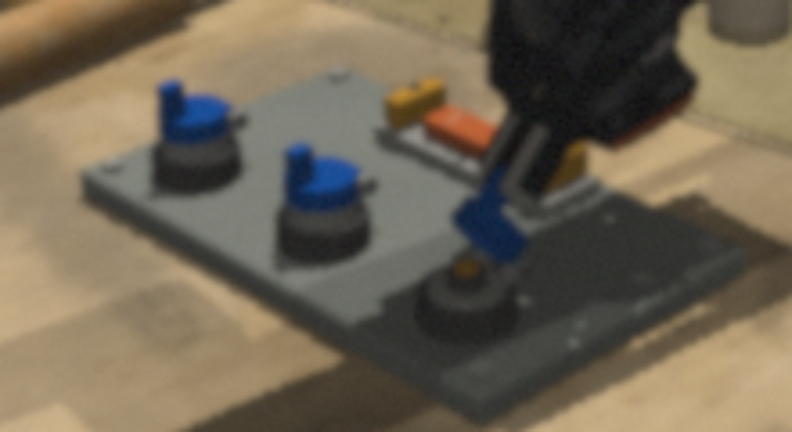

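View pics/k_wrist.png

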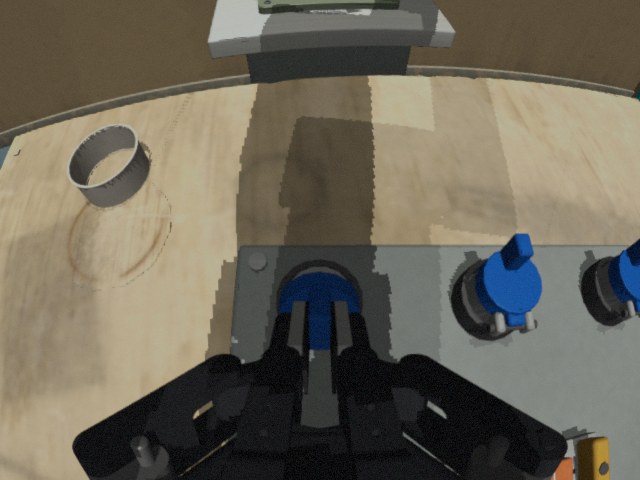

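View pics/k_top.png

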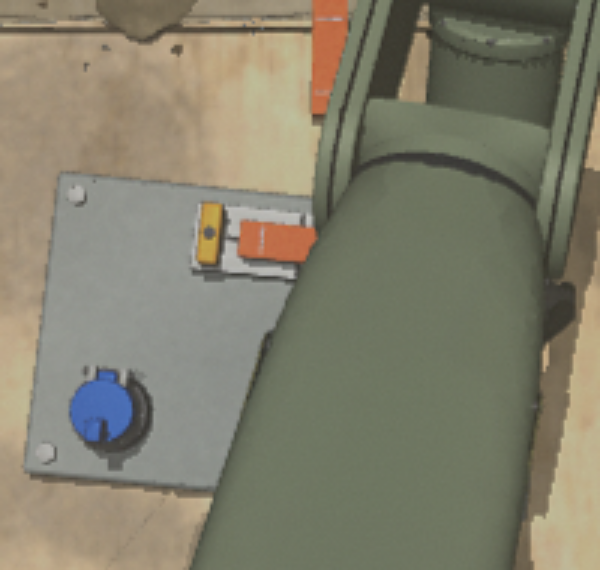

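The cap is well open with the bolt head showing at (465,268) in the scene crop. The other caps are shut and the bar is still in place. One last check is that the bolt is still down, from the opened cap's position in the scene view.

Run:
```python
from h import *
p=optics.camera_params("scene");K,Rc,t=[np.array(p[k]) for k in("mtx","R","t")]
def pr(X): c=Rc@X+t; c=K@c; return c[:2]/c[2]
for y in (110,0,-110):
  for hz in (46,38): print(y,hz,((pr(w(-31,y,hz))-[180,180])*3.6).round(0), "tabtop",((pr(w(-68,y,hz+33))-[180,180])*3.6).round(0))
# cap disc (z 13 above hinge, from hinge x -0..-41) at opening th, right cap: predicted near-edge
for hz in (46,38):
  for th in (.7,.9,1.06,1.2):
    out=[]
    for r in ((-41,13),(-41,0),(-4,13)):
        x=r[0]*np.cos(th)+r[1]*np.sin(th); z=-r[0]*np.sin(th)+r[1]*np.cos(th); out.append(((pr(w(-31+x,-110,hz+z))-[180,180])*3.6).round(0).tolist())
    print(hz,th,out)
k=np.load("k_scene.npz"); im=k["im"];d=k["d"]; m=blue(im); m[:,:300]=0
# blue points in tester frame from depth
ys,xs=np.nonzero(m&(d>0)); c=np.c_[xs,ys,np.ones(len(xs))]@np.linalg.inv(K).T*d[ys,xs][:,None]; X=(c-t)@Rc
L=np.c_[(X[:,:2]-O)@RT,X[:,2]]; L=L[abs(L[:,1]+110)<25]; print(len(L),np.percentile(L,[5,50,95],axis=0).round(1))
A=L-L.mean(0); print(np.linalg.svd(A,full_matrices=False)[2].round(2))
cv2.imwrite("pics/k3.png",cv2.resize(im[215:285,280:340,::-1],None,fx=8,fy=8,interpolation=cv2.INTER_CUBIC))
```

```text
110 46 [229. 112.] tabtop [171.  80.]
110 38 [230. 125.] tabtop [172.  93.]
0 46 [356. 176.] tabtop [299. 144.]
0 38 [357. 189.] tabtop [300. 158.]
-110 46 [501. 249.] tabtop [446. 218.]
-110 38 [502. 263.] tabtop [447. 232.]
46 0.7 [[467.0, 201.0], [455.0, 225.0], [509.0, 224.0]]
46 0.9 [[479.0, 189.0], [464.0, 211.0], [512.0, 224.0]]
46 1.06 [[488.0, 181.0], [472.0, 200.0], [515.0, 225.0]]
46 1.2 [[497.0, 175.0], [479.0, 192.0], [516.0, 227.0]]
38 0.7 [[467.0, 216.0], [455.0, 240.0], [509.0, 238.0]]
38 0.9 [[479.0, 203.0], [464.0, 225.0], [512.0, 238.0]]
38 1.06 [[488.0, 195.0], [472.0, 215.0], [515.0, 239.0]]
38 1.2 [[497.0, 190.0], [479.0, 207.0], [516.0, 241.0]]
176 [[ -54.2 -128.2   47.5]
 [ -45.1 -114.9   71.6]
 [ -34.   -95.1   84.8]]
[[-0.36 -0.53  0.77]
 [-0.03 -0.82 -0.58]
 [-0.93  0.24 -0.28]]
```

View pics/k3.png

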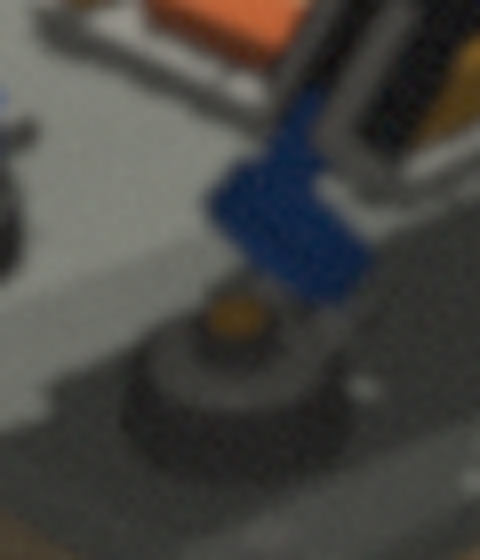

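The right hinge lug is at about (515,266) in the crop. It was at (517,270) just after sinking and would be about 14 px higher if the bolt had come back up, so the bolt is still down. I'll hand it in.

Run:
```python
from plant import ctrl, sensors
ctrl.hold(.3); s=sensors.read_state(); print(s["grip_width"],s["force"].round(1),s["t"],abs(s["qvel"]).max())
ctrl.finish_job()
```

```text
8.815863897919222 [-5.7 -0.9 -4.1] 25.9917 0.0013876647722589723
the job is handed in; nothing more can be done
```

The test bar is on the stage, the loose bolt is the right-hand one, and I handed the job in at about 26 s with its cap held open. The hand-in gives no verdict, so the checks below are my own.

- **Bar:** I laid the red bar nearest the robot on the stage and released it. The wrist camera measured it within about 1 mm of the cross both ways and square to the stage. Later views showed it still in place, though the arm partly covered it in the last ones.
- **Taps:** I tapped left, middle, then right at about 8 N each. The left and middle bolts held firm; the right one sank about 8 mm.
- **Cap:** I pinched the right tab at about 9 mm jaw width, lifted it to a planned 1.06 rad (about 61°), and held it there with the arm still. The bolt head is exposed, and the left and middle caps looked shut. I saw nothing else on the table moved.

**Less certain:**
- **Cap angle:** It comes from the tool's position. A rough fit to the depth image gave about 1.28 rad, which is inflated by the tab and rim but also well above 0.7 rad.
- **Bolt still down:** I judged this from the hinge's image position to within about 2 mm. The depth data was inconclusive, and the hinge's predicted pixel was about 9–13 px off what I saw.
- **Pull on the cap:** At hand-in the wrist force was about 4 N downward, so the gripper was pulling up a little under the 5 N that would raise the bolt. It had read about 2 N half a second earlier.

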